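Tip the scoop tray of salvage scrap into the tub

TASK

Clear the wooden batten off the scrap tub and lay it flat and lengthwise on the cardboard sheet; then take the red tray by its handle, tip all six metal parts into the blue tub, and set the empty tray back down level in the middle of the grey mat. Leave the jar, tin, spray can and mug standing where they are.

Things in the scene. Friction and masses are not known exactly. Their poses are not given: they have to be found in the camera images.
- tub: open blue plastic scrap tub, fixed to the bench, 240 mm (its x) by 200 mm (its y) outside, 90 mm high, walls 5 mm, floor 5 mm; origin at the centre of its underside on the bench, z up
- batten_mid (a point): pale loose wooden batten 250 mm (its x) by 34 mm (y) by 18 mm thick (z), 90 g, this point is its centre; it starts lying flat across the tub's rim (underside 90 mm above the bench), roughly along the tub's y, overhanging both long sides
- card: brown sheet of cardboard fixed flat on the bench, 300 mm (its x) by 100 mm (its y), 4 mm thick; origin at the centre of its underside, z up
- mat: grey rubber mat fixed flat on the bench, 210 mm (its x) by 170 mm (its y), 4 mm thick; origin at the centre of its underside, z up. The tray starts on it
- tray_mid (a point): red plastic scoop tray, loose, 220 g empty (about 0.5 kg loaded): flat floor 150 mm (its x) by 110 mm (its y), 4 mm thick, side walls and rear wall 42 mm high, the +x end fully open (the mouth, without any lip). This point lies on the tray's centre line 21 mm above its underside, half-way along the floor; x points out of the mouth, z up
- tray_handle (a point): grasp point of the red tray's handle (tray axes): a flat paddle 10 mm thick, 50 mm wide (y), rising from the rear wall's top and leaning back 35 degrees, along (-0.574,0,0.819), faces normal to (0.819,0,0.574). It runs from 40 mm below this point (root) to 22 mm beyond it (free end). This point is 95 mm behind tray_mid (-x) and 71 mm above the tray's underside
- bolt_a_mid (a point): steel hex bolt stub, 32 mm head, 36 mm high, standing on its head, about 45 g, loose; scrap part starting in the tray; this point is its centre
- bolt_b_mid (a point): hex bolt stub with brass shank, 32 mm head, 36 mm high, standing on its head, about 45 g, loose; scrap part starting in the tray; this point is its centre
- hub_a_mid (a point): aluminium wheel hub, 32 mm across flanges, 30 mm high, about 45 g, loose; scrap part starting in the tray; this point is its centre
- hub_b_mid (a point): dark steel bush 31 mm across with copper core, 30 mm high, about 45 g, loose; scrap part starting in the tray; this point is its centre
- block_a_mid (a point): green metal block 26 x 26 x 30 mm, about 45 g, loose; scrap part starting in the tray; this point is its centre
- block_b_mid (a point): yellow metal block 30 x 22 x 24 mm, about 45 g, loose; scrap part starting in the tray; this point is its centre
- jar_mid (a point): green glass jar with yellow cap, 66 mm across, 110 mm high, standing loose on the bench, to be left alone; this point is on its axis half-way up
- tin_mid (a point): white paint tin, 80 mm across, 90 mm high, standing loose on the bench, to be left alone; this point is on its axis half-way up
- spray_mid (a point): green and white spray can, 60 mm across, 160 mm high, standing loose on the bench, to be left alone; this point is on its axis half-way up
- mug_mid (a point): blue mug, 80 mm across, 90 mm high, handle at its +y, standing loose on the bench, to be left alone; this point is on its axis half-way up

How it is judged:
On the way, in this order (a step that is already met when the one before it is completed fails the run):
1. the batten lies flat and lengthwise on the cardboard, let go (x of batten_mid in the frame of card between -0.07 and 0.07 m and y of batten_mid in the frame of card between -0.045 and 0.045 m and angle between the x axis of batten_mid and the x axis of card, either way round below 0.3 rad and z of batten_mid in the frame of card below 0.02 m and angle between batten_mid's own z axis and vertical below 0.1 rad and contact force between the fingers and batten below 0.2 N and linear speed of batten below 0.03 m/s), for 0.2 s.
2. the tray is held tipped, its mouth over the tub (angle between tray_mid's own z axis and vertical above 0.5 rad and horizontal distance between tray_mid and tub below 0.2 m and height (world z) of tray_mid above 0.08 m), for 0.1 s.
At the end, for the whole second after the job is handed in: All six parts are in the tub below its rim; the batten lies flat on the card, centre within 70 mm lengthwise, 45 mm crosswise, 0.3 rad of its length; the tray stands level (0.08 rad) on the mat, its middle within 45 mm of the mat's centre; tray and batten at rest (x of bolt_a_mid in the frame of tub between -0.12 and 0.12 m and y of bolt_a_mid in the frame of tub between -0.1 and 0.1 m and z of each of bolt_a_mid, bolt_b_mid, hub_a_mid, hub_b_mid, block_a_mid, block_b_mid in the frame of tub below 0.085 m and x of bolt_b_mid in the frame of tub between -0.12 and 0.12 m and y of bolt_b_mid in the frame of tub between -0.1 and 0.1 m and x of hub_a_mid in the frame of tub between -0.12 and 0.12 m and y of hub_a_mid in the frame of tub between -0.1 and 0.1 m and x of hub_b_mid in the frame of tub between -0.12 and 0.12 m and y of hub_b_mid in the frame of tub between -0.1 and 0.1 m and x of block_a_mid in the frame of tub between -0.12 and 0.12 m and y of block_a_mid in the frame of tub between -0.1 and 0.1 m and x of block_b_mid in the frame of tub between -0.12 and 0.12 m and y of block_b_mid in the frame of tub between -0.1 and 0.1 m and x of batten_mid in the frame of card between -0.07 and 0.07 m and y of batten_mid in the frame of card between -0.045 and 0.045 m and angle between the x axis of batten_mid and the x axis of card, either way round below 0.3 rad and z of batten_mid in the frame of card below 0.02 m and angle between batten_mid's own z axis and vertical below 0.1 rad and horizontal distance between tray_mid and mat below 0.045 m and z of tray_mid in the frame of mat below 0.031 m and angle between tray_mid's own z axis and vertical below 0.08 rad and linear speed of each of tray, batten below 0.02 m/s); the robot touches nothing.
It fails at once if the jar is shifted more than 20 mm or tipped (distance of jar_mid from where it was at the start of the episode above 0.02 m or angle between jar_mid's own z axis and vertical above 0.3 rad).
It fails at once if the tin is shifted more than 20 mm or tipped (distance of tin_mid from where it was at the start of the episode above 0.02 m or angle between tin_mid's own z axis and vertical above 0.3 rad).
It fails at once if the spray is shifted more than 20 mm or tipped (distance of spray_mid from where it was at the start of the episode above 0.02 m or angle between spray_mid's own z axis and vertical above 0.3 rad).
It fails at once if the mug is shifted more than 20 mm or tipped (distance of mug_mid from where it was at the start of the episode above 0.02 m or angle between mug_mid's own z axis and vertical above 0.3 rad).
It also fails if it takes over 72 s, if anything falls off the work surface, if the arm or the gripper's body presses on something with over 40 N, if the wrist force passes 120 N, or if a joint passes its speed limit or range.

ROBOT

A 6-joint arm with a two-finger parallel gripper is mounted at the origin on the work surface. World frame = base frame: x ahead of the robot, y to its left, z up, the work surface at z = 0. Lengths are in m, angles in rad, forces in N, time in s.
With the tool pointing down it reaches from about 0.25 to 0.775 m from the base axis. Payload 8.9 kg.
Tool frame: the origin (TCP) lies at the very end of the fingers, on their centre line; the grasp point (between the pads) lies 19 mm behind it; z points along the fingers, y is the line along which they close (so a half turn about z gives the same grasp; the last joint's range is limited). The gripper opens to 85 mm and grips with 20 to 120 N. Pads are 22 mm wide; open, the fingers measure 114 mm over their backs; the gripper's body (76 mm by 85 mm) begins 54 mm behind the grasp point. The pads swing forward as they close: fully open they stand 13 mm farther back than shut.
Start: joints at [-1.432, 0.291, -0.153, 1.127, 0, 1.431], TCP at [0.144, -0.505, 0.231] pointing down, gripper open.
Joint ranges: [-2.52, 2.52], [-0.91, 1.74], [-1.3, 1.37], [-1.96, 2.02], [-1.52, 1.47], [-3.14, 3.14]. Speed limits (rad/s): [2.22, 2.22, 2.79, 3.14, 3.14, 3.14].

INTERFACE

Orientations are given as a rotation vector (axis times angle).
In Python, from plant import get_obs, eyes, order gives the robot as it stands.
- The arm moves only by the tool play_rows, never from a script. Its argument "plan" is a list of rows, each a list of 3 entries, a list of its own where there are three numbers: the shift along the tool's x, y, z in m, then the turn about the tool's z in rad, then the closure in counts, from 0 (fully open) to 255 (shut). A call has 1 to 5 rows; each row is the pose to reach, as a shift and turn from the pose commanded when the call began, along the tool's axes at that moment; what a row does not reach only later rows make up. A row lasts 1/8 s, in which the tool goes at most 62.5 mm and 10.7 degrees, less where a joint would pass 70% of its speed; a pose out of reach is approached as far as the arm can. A call with a gripper value outside its range is refused whole. The fingers move at their own pace and stop on an object; the grip force is fixed at half the most. Time passes only in rows, so rows that repeat a pose let the fingers close. It gives the time, the measured TCP pose, the force, the opening and the grip force at its end, in the units of the state.
- get_obs(): the state, without advancing time (a new reading comes with each control period).
- eyes.read_camera(name): name is "side" or "top"; returns the picture (420x560x3 uint8, blue, green, red); there is no depth.
- eyes.camera_params(name): a dict with "fx", "fy", "cx", "cy" (pixels), "R" (3x3) and "t" (3): a world point X has camera coordinates R X + t. Camera axes: x right, y down, z forward; pixel columns grow to the right and rows downward; lengths in m; the calibration is good to about 2 mm. A picture is of the moment at which its call begins. camera_params takes no time and is no camera call.
- order.finish_job(): hands the job in; it is judged then, once.
Trained networks look in the newest picture that a camera, given by its name, has taken for a name from the list of things; names that differ only in an ending like _2 or _b are one class to them, and where a whole thing is asked for, a point or a joint stands for the part that bears it (a point fixed in the world has none). Each returns a list of dicts, best first, with "conf" (0 to 1); they miss things now and then, are a little off and sometimes report something else, mostly with a low value. They report only what shows in the picture. A call takes as long as a camera call.
- eyes.cut_out(camera, label): "region" (420x560 bool, what is visible of it) and "rect" ([centre column, centre row, width, height] in pixels, round what is visible of it).
The state is a dict: "clock": time; "qpos": joint angles; "joint_velocities": joint speeds; "joint_efforts": joint torques, N m; "ee_pos": TCP position; "tcp_rot": TCP orientation; "contact_force": force on the tool from outside, world axes, zero at the start; "wrist_torque": the same for the moment, N m; "width": finger opening in m; "gripper_force": force on a finger pad.
Only numpy, scipy, OpenCV 4.12 (cv2) and the standard library are available. Lean on these libraries where they do the work, as an engineer would, in place of code of your own. Each camera call takes 0.05 s, during which the arm holds its last target. There are 200 camera calls.

## Working session

There is one attempt and no reset: what is moved stays moved. The work goes in short steps, Python scripts to look and compute and a tool call to move; the robot and the scene stay as the last step left them, time stands still between calls to the robot, and variables do not carry over. Pictures are saved under pics/ and viewed, at most 10 in all, crops included, and the job is handed in when it is done.

Besides the shell and the picture viewer there is one more tool, called by a JSON object that holds its "method" and its "body". play_rows: Moves the arm, as the interface text tells. Its arguments: {"type":"object","properties":{"plan":{"type":"array"}},"required":["plan"]}

```bash
mkdir -p pics; ls
cat > h.py <<'E'
import numpy as np, cv2
from plant import get_obs, eyes, order
from scipy.spatial.transform import Rotation as Ro
def ray(cam,u,v,z):
    p=eyes.camera_params(cam); R=np.array(p['R']);t=np.array(p['t'])
    d=R.T@np.array([(u-p['cx'])/p['fx'],(v-p['cy'])/p['fy'],1]); c=-R.T@t
    return c+d*(z-c[2])/d[2]
def proj(cam,X):
    p=eyes.camera_params(cam); x=np.array(p['R'])@np.array(X)+np.array(p['t'])
    return p['fx']*x[0]/x[2]+p['cx'],p['fy']*x[1]/x[2]+p['cy']
E
python3 - <<'E'
from h import *
np.set_printoptions(precision=4,suppress=True)
o=get_obs();print({k:np.round(v,3) for k,v in o.items()})
for c in('top','side'):
    cv2.imwrite(f'pics/{c}0.png',eyes.read_camera(c))
    p=eyes.camera_params(c);print(c,p['fx'],-np.array(p['R']).T@p['t'],np.array(p['R'])[2])
zs=dict(tub=.09,batten_mid=.108,card=.004,mat=.004,tray_mid=.042,tray_handle=.08,jar_mid=.11,tin_mid=.09,spray_mid=.16,mug_mid=.09)
for n,z in zs.items():
    for r in eyes.cut_out('top',n)[:1]:
        m=r['region'].astype(np.uint8); cs,_=cv2.findContours(m,0,2); c=max(cs,key=cv2.contourArea).reshape(-1,2)
        w=np.array([ray('top',u,v,z)[:2] for u,v in c],np.float32)
        q=cv2.minAreaRect(w); print(n,r['conf'],np.round(r['rect'],0),np.round(q[0],3),np.round(q[1],3),q[2])
E
```

```text
pics
{'clock': np.float64(0.0), 'qpos': array([-1.432,  0.291, -0.154,  1.127, -0.   ,  1.432]), 'joint_velocities': array([-0.001,  0.001,  0.001,  0.   ,  0.   , -0.001]), 'joint_efforts': array([ -0.   , -53.715,  33.137,   0.016,  -0.   ,  -0.   ]), 'ee_pos': array([ 0.144, -0.504,  0.231]), 'tcp_rot': array([-3.11 , -0.435,  0.   ]), 'contact_force': array([-1.376,  1.196,  0.517]), 'wrist_torque': array([-0.019, -0.021, -0.007]), 'gripper_force': np.float64(0.0), 'width': np.float64(0.086)}
top 396.1826036459606 [0.388  0.105  1.0246] [ 0.1761 -0.023  -0.9841]
side 418.674245313061 [ 0.319  -0.5506  0.6743] [ 0.2823  0.7121 -0.6428]
tub 0.84 [203. 217. 104. 122.] [0.61 0.28] [0.135 0.214] 11.041596412658691
batten_mid 0.94 [207. 223. 111.  32.] [0.525 0.253] [0.037 0.249] 10.287640571594238
card 0.73 [302. 214.  45. 112.] [0.574 0.016] [0.299 0.1  ] 4.479868412017822
mat 0.8 [399. 219.  70.  86.] [ 0.594 -0.242] [0.171 0.149] 86.32750701904297
tray_mid 0.95 [400. 224.  68.  76.] [ 0.539 -0.223] [0.119 0.172] 64.1868667602539
tray_handle 0.81 [398. 223.  61.  80.] [ 0.534 -0.211] [0.114 0.17 ] 64.17555236816406
jar_mid 0.58 [115. 236.  40.  31.] [0.498 0.459] [0.097 0.064] 68.01107025146484
tin_mid 0.95 [307. 287.  30.  35.] [0.375 0.017] [0.079 0.079] 45.2442626953125
spray_mid 0.92 [256. 127.  25.  42.] [0.741 0.138] [0.107 0.056] 0.7697048187255859
mug_mid 0.77 [356. 134.  47.  43.] [ 0.758 -0.118] [0.099 0.11 ] 38.535316467285156
```

Run:
```python
import cv2
for c in('top','side'):
    i=cv2.imread(f'pics/{c}0.png'); cv2.imwrite(f'pics/{c}0b.png',cv2.resize(i,(800,600)))
```

```text
(no output)
```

View pics/top0b.png

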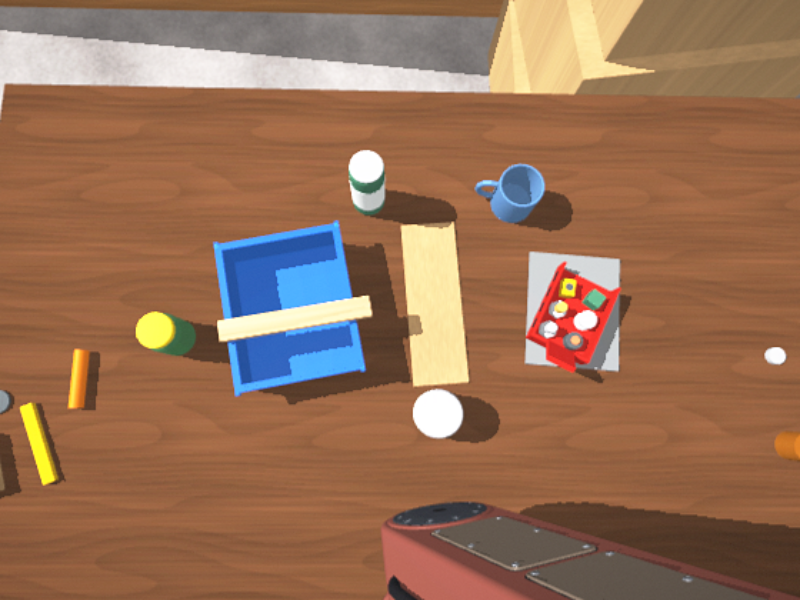

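View pics/side0b.png

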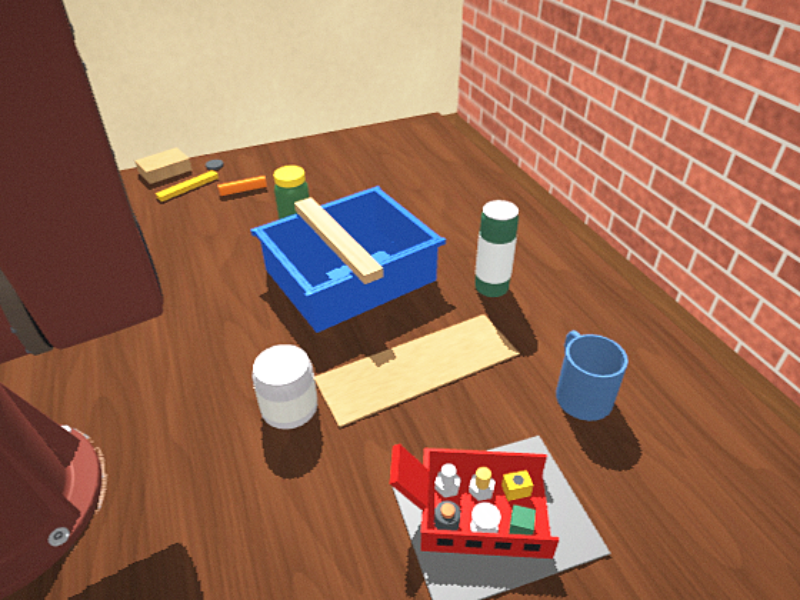

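The top view (800x600) shows the tub around (290,305) with the batten across it, from (220,330) to (370,305). The card is at (435,303) and the tin at (438,413). The tray is at (573,318) with its handle toward the robot at (563,358). Jar (165,333), spray can (367,182) and mug (515,193) stand clear. The side view agrees: the tray's mouth faces right and away from the robot.

Next I fit the tray and tub poses by silhouette.

```bash
cat > fit.py <<'E'
from h import *
from scipy.optimize import minimize
def box(x0,x1,y0,y1,z0,z1): return np.array([[x,y,z] for x in(x0,x1) for y in(y0,y1) for z in(z0,z1)])
a=np.array([-.574,0,.819]);g=np.array([-.095,0,.071]);n=np.array([.819,0,.574])
hd=np.array([g+s*a+w*np.array([0,1,0])+t*n for s in(-.04,.022) for w in(-.025,.025) for t in(-.005,.005)])
PARTS=dict(tray=[box(-.075,.075,-.055,.055,0,.004),box(-.079,.075,-.055,-.052,0,.042),box(-.079,.075,.052,.055,0,.042),box(-.079,-.075,-.055,.055,0,.042),hd],
 tub=[box(-.12,.12,-.1,.1,0,.09)],mat=[box(-.105,.105,-.085,.085,0,.004)])
def sil(cam,parts,p,z0):
    c,s=np.cos(p[2]),np.sin(p[2]);R=np.array([[c,-s,0],[s,c,0],[0,0,1]]);m=np.zeros((420,560),np.uint8)
    for P in parts:
        q=np.array([proj(cam,R@v+[p[0],p[1],z0]) for v in P]);h=cv2.convexHull((q*16).astype(np.int32))
        cv2.fillConvexPoly(m,h,1,cv2.LINE_8,4)
    return m>0
def mask(cam,label,fill=True):
    r=eyes.cut_out(cam,label)
    if not r: return None
    m=r[0]['region'].astype(np.uint8)
    if fill:
        m=cv2.morphologyEx(m,cv2.MORPH_CLOSE,np.ones((3,3),np.uint8))
        cs,_=cv2.findContours(m,0,2); cv2.drawContours(m,cs,-1,1,-1)
    return m>0
def fit(kind,masks,p0,z0=0,ign=None):
    ign=ign or {}
    def cost(p):
        t=0
        for c,m in masks.items():
            s=sil(c,PARTS[kind],p,z0);ok=~ign.get(c,np.zeros_like(m))
            t+=1-((s&m)&ok).sum()/max(1,((s|m)&ok).sum())
        return t/len(masks)
    best=None
    for d in(0,.15,-.15):
        x=np.array(p0)+[0,0,d]
        S=np.array([x,x+[.02,0,0],x+[0,.02,0],x+[0,0,.15]])
        r=minimize(cost,x,method='Nelder-Mead',options=dict(initial_simplex=S,maxiter=150,xatol=2e-4,fatol=1e-4))
        if best is None or r.fun<best.fun: best=r
    return best.x,best.fun
def go(pos,yang):  # shift in tool axes + turn to put tool y along world angle yang (deg, mod 180)
    o=get_obs();R=Ro.from_rotvec(o['tcp_rot']).as_matrix()
    sh=R.T@(np.array(pos)-o['ee_pos']); cur=np.degrees(np.arctan2(R[1,1],R[0,1]))
    t=-((yang-cur+90)%180-90)
    print('shift',np.round(sh,4),'turn',round(np.radians(t),3),'or',round(np.radians(t-180*np.sign(t)),3),'cur',np.round(cur,1),'q',np.round(o['qpos'],2))
E
python3 - <<'E'
from fit import *
eyes.read_camera('top');eyes.read_camera('side')
C=('top','side')
b={c:cv2.dilate(mask(c,'batten_mid').astype(np.uint8),np.ones((5,5)))>0 for c in C}
mt={c:mask(c,'tray_mid') for c in C}
print('tray',fit('tray',mt,[.55,-.225,-.45],.004))
print('tub',fit('tub',{c:mask(c,'tub') for c in C},[.56,.25,.19],0,b))
print('mat',fit('mat',{'top':mask('top','mat')},[.56,-.235,.0],0,{'top':mt['top']}))
for n,z in dict(jar_mid=.055,tin_mid=.045,spray_mid=.08,mug_mid=.045).items():
    r=eyes.cut_out('top',n);print(n,np.round(ray('top',*r[0]['rect'][:2],z),3) if r else 0)
go([.525,.253,.2],10.3)
E
```

```text
Traceback (most recent call last):
AttributeError: 'NoneType' object has no attribute 'astype'
```

Run:
```python
from fit import *
eyes.read_camera('top');eyes.read_camera('side')
def ms(l): return {c:m for c in('top','side') if (m:=mask(c,l)) is not None}
b={c:cv2.dilate(m.astype(np.uint8),np.ones((5,5)))>0 for c,m in ms('batten_mid').items()}
mt=ms('tray_mid'); print(list(b),list(mt))
print('tray',fit('tray',mt,[.55,-.225,-.45],.004))
print('tub',fit('tub',ms('tub'),[.56,.25,.19],0,b))
print('mat',fit('mat',{'top':mask('top','mat')},[.56,-.235,.0],0,{'top':mt['top']}))
for n,z in dict(jar_mid=.055,tin_mid=.045,spray_mid=.08,mug_mid=.045).items():
    r=eyes.cut_out('top',n);print(n,np.round(ray('top',*r[0]['rect'][:2],z),3) if r else 0)
go([.525,.253,.2],10.3)
```

```text
['top', 'side'] ['top', 'side']Traceback (most recent call last):
  File "<stdin>", line 6, in <module>
  File "fit.py", line 34, in fit
    r=minimize(cost,x,method='Nelder-Mead',options=dict(initial_simplex=S,maxiter=150,xatol=2e-4,fatol=1e-4))
    res = _minimize_neldermead(fun, x0, args, callback, bounds=bounds,
                               **options)
    fsim[j] = func(sim[j])
              ~~~~^^^^^^^^
    fx = function(np.copy(x), *(wrapper_args + args))
  File "fit.py", line 27, in cost
    s=sil(c,PARTS[kind],p,z0);ok=~ign.get(c,np.zeros_like(m))
  File "fit.py", line 11, in sil
    q=np.array([proj(cam,R@v+[p[0],p[1],z0]) for v in P]);h=cv2.convexHull((q*16).astype(np.int32))
                ~~~~^^^^^^^^^^^^^^^^^^^^^^^^
  File "h.py", line 9, in proj
    p=eyes.camera_params(cam); x=np.array(p['R'])@np.array(X)+np.array(p['t'])
ValueError: time passes only in moves, steps and waits
```

```bash
sed -i 's/^def ray/import functools\ncp=functools.lru_cache(lambda c: eyes.camera_params(c))\ndef ray/; s/p=eyes.camera_params(cam)/p=cp(cam)/' h.py
python3 - <<'E'
from fit import *
eyes.read_camera('top');eyes.read_camera('side')
def ms(l): return {c:m for c in('top','side') if (m:=mask(c,l)) is not None}
b={c:cv2.dilate(m.astype(np.uint8),np.ones((5,5)))>0 for c,m in ms('batten_mid').items()}
mt=ms('tray_mid'); print(list(b),list(mt))
print('tray',fit('tray',mt,[.55,-.225,-.45],.004))
print('tub',fit('tub',ms('tub'),[.56,.25,.19],0,b))
print('mat',fit('mat',{'top':mask('top','mat')},[.56,-.235,.0],0,{'top':mt['top']}))
for n,z in dict(jar_mid=.055,tin_mid=.045,spray_mid=.08,mug_mid=.045).items():
    r=eyes.cut_out('top',n);print(n,np.round(ray('top',*r[0]['rect'][:2],z),3) if r else 0)
go([.525,.253,.2],10.3)
E
```

```text
['top', 'side'] ['top', 'side']
tray (array([ 0.55428065, -0.23248758, -0.45927413]), np.float64(0.04471606988329396))
tub (array([0.55381188, 0.26982366, 0.18998583]), np.float64(0.06199467984485946))
mat (array([ 0.56198337, -0.24047955, -0.07994035]), np.float64(0.0637316561844864))
jar_mid [0.503 0.475 0.055]
tin_mid [0.373 0.015 0.045]
spray_mid [0.774 0.141 0.08 ]
mug_mid [ 0.768 -0.121  0.045]
shift [ 0.5742 -0.6243  0.0313] turn -1.473 or 1.669 cur -74.1 q [-1.43  0.29 -0.15  1.13  0.    1.43]
```

```bash
cat >> fit.py <<'E'
def plan(wps,L=.25,A=.75,start=None):
    """wps: (pos, tool-y world angle deg abs continuous or None). prints the end shift/turn of each call"""
    o=get_obs();R=Ro.from_rotvec(o['tcp_rot']).as_matrix();p=np.array(o['ee_pos'])
    cur=np.degrees(np.arctan2(R[1,1],R[0,1]));print('now',np.round(p,4),round(cur,1),'q',np.round(o['qpos'],2),'F',np.round(o['contact_force'],1),'w',round(float(o['width']),4),o['clock'])
    for pos,y in wps:
        pos=np.array(pos,float);d=0 if y is None else y-cur
        k=int(np.ceil(max(np.linalg.norm(pos-p)/L,abs(np.radians(d))/A,1e-3)))
        for i in range(k):
            st=(pos-p)/(k-i);c=np.radians(cur)
            ya=np.array([np.cos(c),np.sin(c),0]);za=np.array([0,0,-1.]);xa=np.cross(ya,za)
            dd=d/k;print([round(float(st@a),4) for a in(xa,ya,za)],round(-float(np.radians(dd)),3),'->',np.round(p+st,3),round(cur+dd,1))
            p=p+st;cur+=dd
E
python3 - <<'E'
from fit import *
plan([([.33,-.1,.231],-30),([.527,.255,.2],10.5),([.527,.255,.091],10.5)])
E
```

```text
now [ 0.144  -0.5049  0.2313] -74.1 q [-1.43  0.29 -0.15  1.13  0.    1.43] F [ 0.7 -1.   0.7] w 0.0856 1.75
[0.145, -0.1692, 0.0002] -0.385 -> [ 0.237 -0.302  0.231] -52.0
[0.1979, -0.1024, 0.0002] -0.385 -> [ 0.33  -0.1    0.231] -30.0
[0.203, -0.0034, 0.0155] -0.353 -> [0.428 0.077 0.216] -9.8
[0.1916, 0.067, 0.0155] -0.353 -> [0.527 0.255 0.2  ] 10.5
[0.0, 0.0, 0.109] -0.0 -> [0.527 0.255 0.091] 10.5
```

{"method": "play_rows", "body": {"plan": [[[0.145,-0.169,0],-0.385,0],[[0.145,-0.169,0],-0.385,0],[[0.145,-0.169,0],-0.385,0],[[0.145,-0.169,0],-0.385,0],[[0.145,-0.169,0],-0.385,0]]}}

```text
clock: 2.38
ee_pos: [0.2377, -0.3007, 0.2316]
tcp_rot: [2.969, 1.026, 0.0]
contact_force: [0.3, -0.8, 0.4]
width: 0.0857
gripper_force: 0.0
```

{"method": "play_rows", "body": {"plan": [[[0.198,-0.102,0],-0.385,0],[[0.198,-0.102,0],-0.385,0],[[0.198,-0.102,0],-0.385,0],[[0.198,-0.102,0],-0.385,0],[[0.198,-0.102,0],-0.385,0]]}}

```text
clock: 3.0
ee_pos: [0.3313, -0.0994, 0.2315]
tcp_rot: [2.717, 1.576, 0.001]
contact_force: [0.4, -0.3, -0.5]
width: 0.0855
gripper_force: 0.0
```

{"method": "play_rows", "body": {"plan": [[[0.203,-0.003,0.015],-0.353,0],[[0.203,-0.003,0.015],-0.353,0],[[0.203,-0.003,0.015],-0.353,0],[[0.203,-0.003,0.015],-0.353,0],[[0.203,-0.003,0.015],-0.353,0]]}}

```text
clock: 3.62
ee_pos: [0.4295, 0.0764, 0.2159]
tcp_rot: [-2.401, -2.025, 0.002]
contact_force: [-0.2, -0.1, -0.7]
width: 0.0854
gripper_force: 0.0
```

{"method": "play_rows", "body": {"plan": [[[0.191,0.067,0.015],-0.353,0],[[0.191,0.067,0.015],-0.353,0],[[0.191,0.067,0.015],-0.353,0],[[0.191,0.067,0.015],-0.353,0],[[0.191,0.067,0.015],-0.353,0]]}}

```text
clock: 4.25
ee_pos: [0.5278, 0.2523, 0.201]
tcp_rot: [-2.01, -2.414, 0.002]
contact_force: [-0.5, -0.6, -0.7]
width: 0.0854
gripper_force: 0.0
```

Run:
```python
from fit import *
plan([([.527,.255,.2],10.5),([.527,.255,.091],10.5)])
```

```text
now [0.5278 0.2523 0.201 ] 10.4 q [ 0.32  0.42 -0.04  1.11 -0.    1.71] F [-0.5 -0.6 -0.7] w 0.0854 4.25
[0.0028, -0.0003, 0.001] -0.001 -> [0.527 0.255 0.2  ] 10.5
[0.0, 0.0, 0.109] -0.0 -> [0.527 0.255 0.091] 10.5
```

{"method": "play_rows", "body": {"plan": [[[0,0,0.06],0,0],[[0,0,0.1],0,0],[[0,0,0.114],0,0],[[0,0,0.114],0,255],[[0,0,0.114],0,255]]}}

```text
clock: 4.88
ee_pos: [0.5288, 0.2537, 0.0893]
tcp_rot: [2.009, 2.413, 0.004]
contact_force: [0.3, -0.1, 1.0]
width: 0.0517
gripper_force: 0.0
```

{"method": "play_rows", "body": {"plan": [[[0,0,0],0,255],[[0,0,0],0,255],[[0,0,0],0,255],[[0,0,-0.03],0,255],[[0,0,-0.08],0,255]]}}

```text
clock: 5.5
ee_pos: [0.5265, 0.2537, 0.1676]
tcp_rot: [-2.008, -2.414, 0.003]
contact_force: [0.6, 0.0, -0.7]
width: 0.0325
gripper_force: 60.0
```

Run:
```python
from fit import *
plan([([.555,.135,.167],50),([.57,.02,.167],94.5),([.572,.016,.02],94.5)])
eyes.read_camera('top')
r=eyes.cut_out('top','batten_mid')
for q in r[:1]:
    c=cv2.findContours(q['region'].astype(np.uint8),0,2)[0];c=max(c,key=cv2.contourArea).reshape(-1,2)
    w=np.array([ray('top',u,v,.185)[:2] for u,v in c],np.float32);print(q['conf'],cv2.minAreaRect(w))
```

```text
now [0.5265 0.2537 0.1676] 10.5 q [ 0.32  0.45 -0.09  1.03 -0.    1.71] F [ 0.6  0.  -0.7] w 0.0325 5.5
[-0.1219, 0.0064, 0.0006] -0.689 -> [0.555 0.135 0.167] 50.0
[-0.0427, -0.0392, 0.0] -0.388 -> [0.562 0.078 0.167] 72.2
[-0.0247, -0.0525, 0.0] -0.388 -> [0.57  0.02  0.167] 94.5
[-0.0017, -0.0041, 0.147] -0.0 -> [0.572 0.016 0.02 ] 94.5
```

{"method": "play_rows", "body": {"plan": [[[-0.122,0.006,0],-0.689,255],[[-0.122,0.006,0],-0.689,255],[[-0.122,0.006,0],-0.689,255],[[-0.122,0.006,0],-0.689,255],[[-0.122,0.006,0],-0.689,255]]}}

```text
clock: 6.22
ee_pos: [0.5557, 0.1349, 0.1675]
tcp_rot: [1.077, 2.951, 0.0]
contact_force: [0.1, -0.3, 0.3]
width: 0.0331
gripper_force: 60.1
```

{"method": "play_rows", "body": {"plan": [[[-0.1,-0.06,0],-0.776,255],[[-0.1,-0.06,0],-0.776,255],[[-0.1,-0.06,0],-0.776,255],[[-0.1,-0.06,0],-0.776,255],[[-0.1,-0.06,0],-0.776,255]]}}

```text
clock: 6.85
ee_pos: [0.5936, 0.0249, 0.1673]
tcp_rot: [-0.12, 3.139, -0.0]
contact_force: [-0.4, -0.2, -1.3]
width: 0.0325
gripper_force: 60.1
```

Run:
```python
from fit import *
plan([([.574,.016,.15],94.5),([.574,.016,.02],94.5)])
```

```text
now [0.5936 0.0249 0.1673] 94.4 q [-0.08  0.46 -0.07  1.04 -0.   -0.16] F [-0.4 -0.2 -1.3] w 0.0325 6.85
[0.0203, -0.0074, 0.0173] -0.002 -> [0.574 0.016 0.15 ] 94.5
[0.0, 0.0, 0.13] -0.0 -> [0.574 0.016 0.02 ] 94.5
```

{"method": "play_rows", "body": {"plan": [[[0.02,-0.007,0.05],0,255],[[0.02,-0.007,0.105],0,255],[[0.02,-0.007,0.14],0,255],[[0.02,-0.007,0.155],0,255],[[0.02,-0.007,0.162],0,255]]}}

```text
clock: 7.48
ee_pos: [0.5745, 0.0164, 0.0053]
tcp_rot: [-0.119, 3.139, -0.0]
contact_force: [-0.7, -0.6, -0.3]
width: 0.0328
gripper_force: 60.1
```

{"method": "play_rows", "body": {"plan": [[[0,0,0.002],0,255],[[0,0,0.002],0,0],[[0,0,0.002],0,0],[[0,0,0.002],0,0],[[0,0,-0.05],0,0]]}}

```text
clock: 8.1
ee_pos: [0.5713, 0.0165, 0.0531]
tcp_rot: [0.121, -3.133, -0.001]
contact_force: [0.5, 0.2, -0.4]
width: 0.0855
gripper_force: 0.0
```

{"method": "play_rows", "body": {"plan": [[[0,0,-0.06],0,0],[[0,0,-0.12],0,0],[[0,0,-0.12],0,0]]}}

```text
clock: 8.48
ee_pos: [0.5773, 0.016, 0.1806]
tcp_rot: [-0.121, 3.13, -0.002]
contact_force: [-0.1, -1.7, -1.1]
width: 0.0853
gripper_force: 0.0
```

Run:
```python
from fit import *
# tray handle
x,y,t=.5543,-.2325,-.4593
h=np.array([x-.095*np.cos(t),y-.095*np.sin(t)]);print(h,np.degrees(t))
plan([([h[0]+.03,-.09,.2],None),([h[0],h[1],.2],63.7),([h[0],h[1],.056],63.7)])
cv2.imwrite('pics/s1.png',cv2.resize(eyes.read_camera('side'),(800,600)))
for q in eyes.cut_out('side','batten_mid')[:1]:
    c=cv2.findContours(q['region'].astype(np.uint8),0,2)[0];c=max(c,key=cv2.contourArea).reshape(-1,2)
    w=np.array([ray('side',u,v,.018)[:2] for u,v in c],np.float32);print(q['conf'],cv2.minAreaRect(w))
```

```text
[ 0.46914551 -0.19038453] -26.31595153035871
now [0.5773 0.016  0.1806] 94.4 q [-0.1   0.41 -0.11  1.04 -0.   -0.18] F [-0.1 -1.7 -1.1] w 0.0853 8.475
[0.0861, -0.0996, -0.0194] -0.0 -> [ 0.499 -0.09   0.2  ] 94.4
[0.0377, -0.0978, 0.0] 0.536 -> [ 0.469 -0.19   0.2  ] 63.7
[0.0, 0.0, 0.144] -0.0 -> [ 0.469 -0.19   0.056] 63.7
0.8 ((0.5774999856948853, 0.013255298137664795), (0.2520085275173187, 0.04943862184882164), 3.794536590576172)
```

View pics/s1.png

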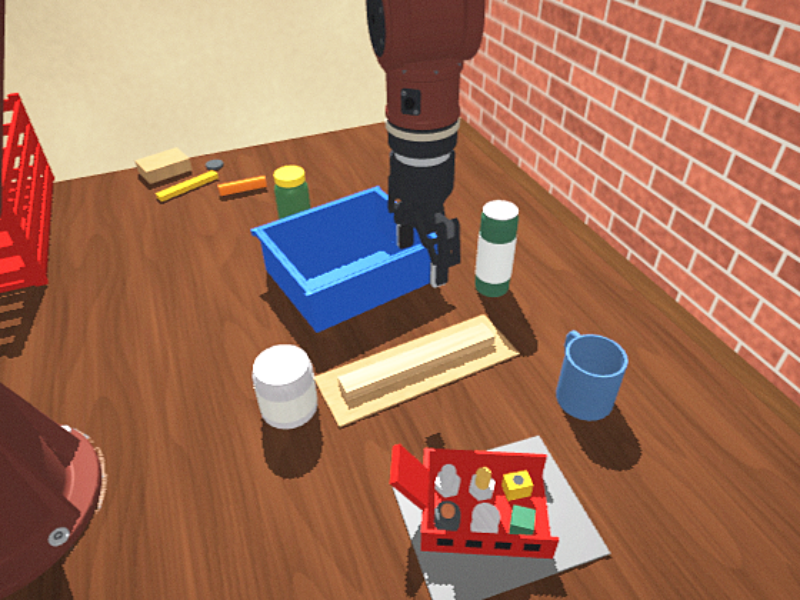

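Side view: the batten lies lengthwise on the card, from (342,392) to (493,340). The tray is untouched, with its handle at (410,475). Next is the handle grasp, closing across the paddle's width.

{"method": "play_rows", "body": {"plan": [[[0.086,-0.1,-0.02],0,0],[[0.086,-0.1,-0.02],0,0],[[0.115,-0.205,-0.02],0.536,0],[[0.115,-0.205,-0.02],0.536,0],[[0.115,-0.205,-0.02],0.536,0]]}}

```text
clock: 9.2
ee_pos: [0.4736, -0.2, 0.1937]
tcp_rot: [-0.73, -3.053, -0.0]
contact_force: [0.3, 0.6, 0.0]
width: 0.0855
gripper_force: 0.0
```

Run:
```python
from fit import *
plan([([.469,-.1905,.16],63.7),([.469,-.1905,.052],63.7)])
```

```text
now [ 0.4736 -0.2     0.1937] 63.1 q [-0.54  0.3  -0.25  1.03 -0.   -0.07] F [0.3 0.6 0. ] w 0.0855 9.2
[0.0084, 0.0064, 0.0337] -0.01 -> [ 0.469 -0.19   0.16 ] 63.7
[0.0, 0.0, 0.108] -0.0 -> [ 0.469 -0.19   0.052] 63.7
```

{"method": "play_rows", "body": {"plan": [[[0.008,0.006,0.034],-0.01,0],[[0.008,0.006,0.09],-0.01,0],[[0.008,0.006,0.125],-0.01,0],[[0.008,0.006,0.141],-0.01,0],[[0.008,0.006,0.141],-0.01,255]]}}

```text
clock: 9.82
ee_pos: [0.4688, -0.1869, 0.052]
tcp_rot: [-0.698, -3.058, -0.002]
contact_force: [-0.1, -0.6, 0.6]
width: 0.0697
gripper_force: 0.0
```

{"method": "play_rows", "body": {"plan": [[[0,0,0],0,255],[[0,0,0],0,255],[[0,0,0],0,255],[[0,0,0],0,255],[[0,0,-0.006],0,255]]}}

```text
clock: 10.45
ee_pos: [0.4705, -0.1876, 0.0602]
tcp_rot: [-0.699, -3.062, -0.001]
contact_force: [-1.3, -0.2, -4.9]
width: 0.0491
gripper_force: 62.5
```

{"method": "play_rows", "body": {"plan": [[[0,0,-0.006],0,255],[[0,0,-0.015],0,255],[[0,0,-0.025],0,255]]}}

```text
clock: 10.82
ee_pos: [0.4708, -0.188, 0.0859]
tcp_rot: [-0.699, -3.063, -0.0]
contact_force: [0.4, 0.3, -3.8]
width: 0.0491
gripper_force: 62.5
```

Run:
```python
from fit import *
plan([([.469,-.1905,.2],63.7)])
i=eyes.read_camera('side');cv2.imwrite('pics/s2.png',cv2.resize(i[270:420,220:470],(750,450)))
```

```text
now [ 0.4708 -0.188   0.0859] 64.3 q [-0.52  0.39 -0.43  0.75  0.   -0.08] F [ 0.4  0.3 -3.8] w 0.0491 10.825
[0.0006, -0.0031, -0.1141] 0.01 -> [ 0.469 -0.19   0.2  ] 63.7
```

View pics/s2.png

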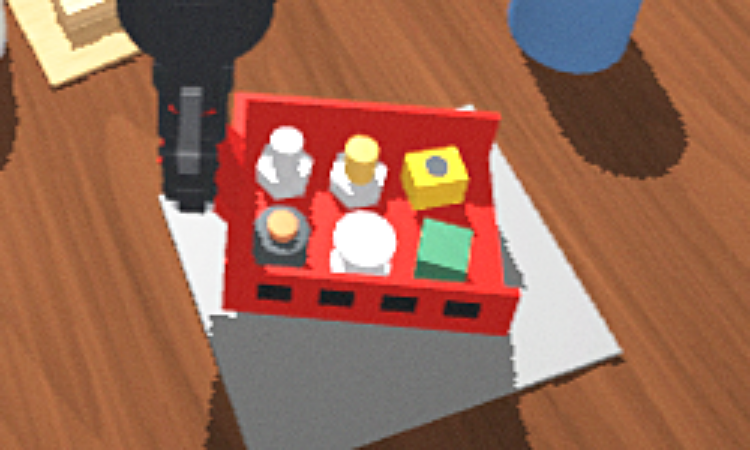

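The crop shows the tray clear of the mat and almost level, with all six parts in it and the fingers on the paddle at (190,140). I'll carry it gently.

{"method": "play_rows", "body": {"plan": [[[0,0,-0.008],0,255],[[0,0,-0.025],0,255],[[0,0,-0.05],0,255],[[0,0,-0.075],0,255],[[0,0,-0.1],0,255]]}}

```text
clock: 11.5
ee_pos: [0.4706, -0.1879, 0.1863]
tcp_rot: [-0.699, -3.063, -0.0]
contact_force: [1.0, -0.9, -5.0]
width: 0.0489
gripper_force: 62.7
```

{"method": "play_rows", "body": {"plan": [[[0,0,-0.025],0,255],[[0,0,-0.05],0,255],[[0,0,-0.07],0,255],[[0,0,-0.08],0,255],[[0,0,-0.08],0,255]]}}

```text
clock: 12.12
ee_pos: [0.471, -0.1881, 0.2656]
tcp_rot: [0.699, 3.062, -0.0]
contact_force: [-0.6, 0.2, -4.8]
width: 0.049
gripper_force: 62.7
```

Run:
```python
from fit import *
plan([([.469,-.08,.26],68),([.469,.04,.26],80),([.469,.15,.26],92),([.466,.253,.26],101)])
i=eyes.read_camera('side');cv2.imwrite('pics/s3.png',cv2.resize(i,(800,600)))
```

```text
now [ 0.471  -0.1881  0.2656] 64.3 q [-0.52  0.24 -0.13  1.2   0.   -0.08] F [-0.6  0.2 -4.8] w 0.049 12.125
[0.0487, 0.0966, 0.0056] -0.065 -> [ 0.469 -0.08   0.26 ] 68.0
[0.045, 0.1113, 0.0] -0.209 -> [0.469 0.04  0.26 ] 80.0
[0.0191, 0.1083, 0.0] -0.209 -> [0.469 0.15  0.26 ] 92.0
[-0.0006, 0.103, 0.0] -0.157 -> [0.466 0.253 0.26 ] 101.0
```

View pics/s3.png

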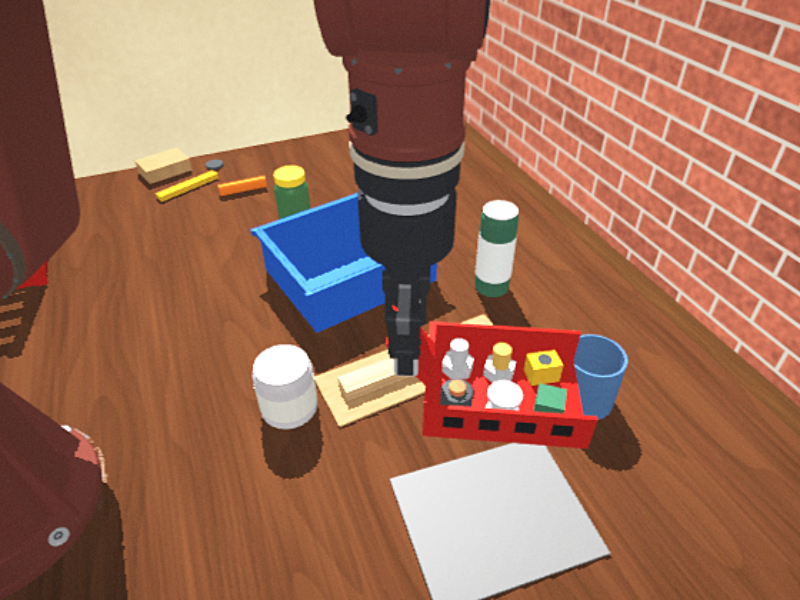

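The tray is still level and loaded, with all six parts at (450–570, 345–410). On to the tub.

{"method": "play_rows", "body": {"plan": [[[0.005,0.01,0],-0.005,255],[[0.015,0.03,0],-0.015,255],[[0.026,0.052,0.002],-0.03,255],[[0.037,0.074,0.004],-0.048,255],[[0.049,0.097,0.005],-0.065,255]]}}

```text
clock: 12.8
ee_pos: [0.4681, -0.0778, 0.2595]
tcp_rot: [-0.597, -3.083, -0.001]
contact_force: [0.1, -0.5, -4.1]
width: 0.0489
gripper_force: 62.7
```

{"method": "play_rows", "body": {"plan": [[[0.009,0.022,0],-0.035,255],[[0.018,0.044,0],-0.075,255],[[0.027,0.067,0],-0.12,255],[[0.036,0.089,0],-0.165,255],[[0.045,0.111,0],-0.209,255]]}}

```text
clock: 13.42
ee_pos: [0.4678, 0.0418, 0.2596]
tcp_rot: [-0.271, -3.129, -0.0]
contact_force: [0.8, 0.5, -4.2]
width: 0.0489
gripper_force: 62.8
```

{"method": "play_rows", "body": {"plan": [[[0.004,0.022,0],-0.042,255],[[0.008,0.044,0],-0.084,255],[[0.012,0.065,0],-0.126,255],[[0.016,0.087,0],-0.168,255],[[0.019,0.108,0],-0.209,255]]}}

```text
clock: 14.05
ee_pos: [0.4677, 0.1513, 0.2596]
tcp_rot: [0.057, -3.14, -0.0]
contact_force: [0.1, 0.2, -4.7]
width: 0.0495
gripper_force: 62.8
```

{"method": "play_rows", "body": {"plan": [[[0,0.023,0],-0.042,255],[[0,0.05,0],-0.084,255],[[0,0.075,0],-0.12,255],[[0,0.093,0],-0.147,255],[[0,0.103,0],-0.157,255]]}}

```text
clock: 14.68
ee_pos: [0.4646, 0.2538, 0.2599]
tcp_rot: [0.302, -3.126, 0.0]
contact_force: [-0.1, -0.3, -5.2]
width: 0.049
gripper_force: 62.9
```

Run:
```python
from fit import *
plan([([.466,.253,.22],101)])
i=eyes.read_camera('side')
cv2.imwrite('pics/s4.png',cv2.resize(i[80:300,140:420],(764,600)))
```

```text
now [0.4646 0.2538 0.2599] 101.0 q [ 0.36  0.29 -0.08  1.2   0.    0.17] F [-0.1 -0.3 -5.2] w 0.049 14.675
[-0.0012, -0.0011, 0.0399] 0.001 -> [0.466 0.253 0.22 ] 101.0
```

View pics/s4.png

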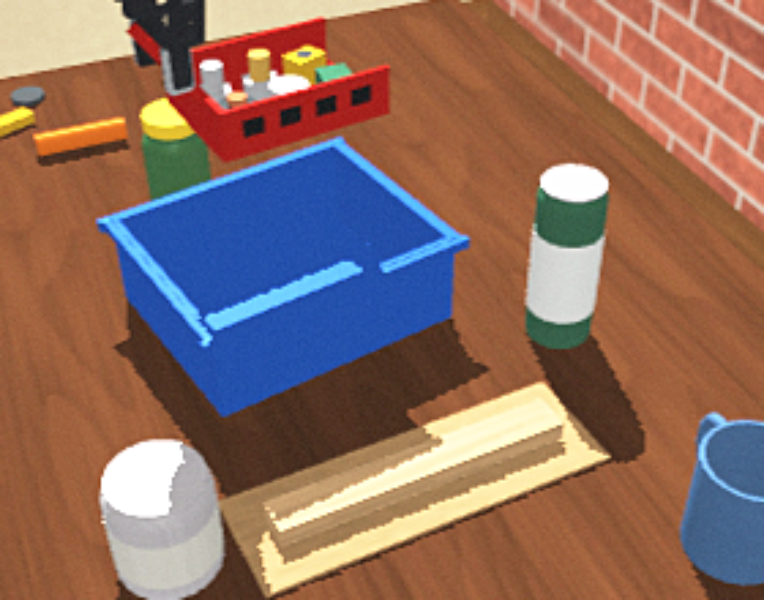

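The tray is over the tub's near edge at (290,90) in the crop, level and loaded. I'll loosen the grip in steps, reading the force each time, so the tray's own weight swings the mouth down.

{"method": "play_rows", "body": {"plan": [[[0,0,0],0,180]]}}

```text
clock: 14.85
ee_pos: [0.465, 0.2527, 0.2601]
tcp_rot: [0.3, -3.127, 0.001]
contact_force: [0.0, -1.1, -4.1]
width: 0.0491
gripper_force: 62.9
```

{"method": "play_rows", "body": {"plan": [[[0,0,0],0,140]]}}

```text
clock: 14.98
ee_pos: [0.4652, 0.2523, 0.2603]
tcp_rot: [0.298, -3.127, 0.001]
contact_force: [0.6, 0.2, -5.1]
width: 0.0489
gripper_force: 63.0
```

{"method": "play_rows", "body": {"plan": [[[0,0,0],0,125]]}}

```text
clock: 15.1
ee_pos: [0.4653, 0.2524, 0.2604]
tcp_rot: [-0.298, 3.127, -0.0]
contact_force: [-0.4, 1.0, -4.3]
width: 0.0488
gripper_force: 62.9
```

{"method": "play_rows", "body": {"plan": [[[0,0,0],0,119]]}}

```text
clock: 15.22
ee_pos: [0.4653, 0.2526, 0.2604]
tcp_rot: [-0.299, 3.127, -0.0]
contact_force: [0.3, -0.3, -3.8]
width: 0.0492
gripper_force: 62.9
```

{"method": "play_rows", "body": {"plan": [[[0,0,0],0,115]]}}

```text
clock: 15.35
ee_pos: [0.4652, 0.2528, 0.2603]
tcp_rot: [-0.299, 3.127, -0.0]
contact_force: [0.2, -1.1, -5.1]
width: 0.0491
gripper_force: 62.9
```

{"method": "play_rows", "body": {"plan": [[[0,0,0],0,113]]}}

```text
clock: 15.48
ee_pos: [0.4652, 0.2529, 0.2603]
tcp_rot: [-0.3, 3.127, -0.0]
contact_force: [0.1, 0.1, -4.5]
width: 0.0488
gripper_force: 62.9
```

The grip force stays saturated, so loosening further would risk a drop. Instead I'll lower the tray into the tub, butt its floor edge against the far inner wall, and push forward while rising so the tray pivots in the fingers.

{"method": "play_rows", "body": {"plan": [[[0,0,0.01],0,255],[[0,0,0.03],0,255],[[0,0,0.055],0,255],[[0,0,0.08],0,255],[[0,0,0.1],0,255]]}}

```text
clock: 16.1
ee_pos: [0.4645, 0.2527, 0.1586]
tcp_rot: [0.3, -3.126, 0.001]
contact_force: [-1.0, -0.0, -4.7]
width: 0.049
gripper_force: 63.0
```

{"method": "play_rows", "body": {"plan": [[[0,0,0.015],0,255],[[0,0,0.03],0,255],[[0,0,0.042],0,255],[[-0.01,0,0.047],0,255],[[-0.02,0,0.047],0,255]]}}

```text
clock: 16.73
ee_pos: [0.4858, 0.257, 0.1133]
tcp_rot: [-0.3, 3.127, 0.0]
contact_force: [0.2, 0.3, -4.6]
width: 0.0492
gripper_force: 63.0
```

{"method": "play_rows", "body": {"plan": [[[-0.005,0,0],0,255],[[-0.01,0,0],0,255],[[-0.014,0,0],0,255]]}}

```text
clock: 17.1
ee_pos: [0.4953, 0.2585, 0.1128]
tcp_rot: [0.3, -3.121, 0.002]
contact_force: [-19.8, -6.7, 5.3]
width: 0.049
gripper_force: 62.8
```

Run:
```python
from fit import *
plan([])
i=eyes.read_camera('side')
cv2.imwrite('pics/s5.png',cv2.resize(i[80:300,140:420],(764,600)))
```

```text
now [0.4953 0.2585 0.1128] 101.0 q [ 0.35  0.45 -0.24  0.88  0.    0.16] F [-19.8  -6.7   5.3] w 0.049 17.1
```

View pics/s5.png

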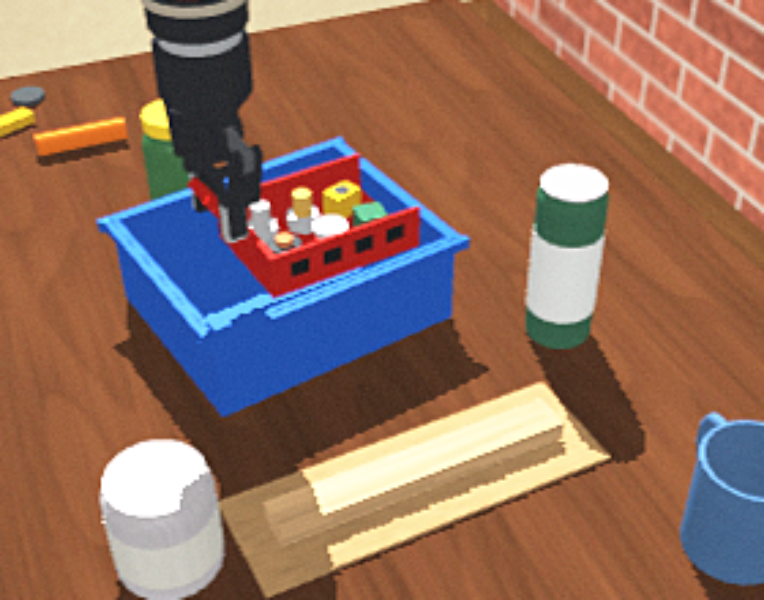

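The floor edge touches the far wall (about 21 N) and the tray sits inside the tub, at (330,225) in the crop. Now the pivoting arc.

{"method": "play_rows", "body": {"plan": [[[-0.003,0,-0.01],0,255],[[-0.007,0,-0.017],0,255],[[-0.011,0,-0.024],0,255],[[-0.015,0,-0.03],0,255]]}}

```text
clock: 17.65
ee_pos: [0.512, 0.2619, 0.144]
tcp_rot: [0.3, -3.125, 0.001]
contact_force: [-9.5, -2.0, -2.2]
width: 0.049
gripper_force: 64.4
```

Run:
```python
from fit import *
plan([])
i=eyes.read_camera('side')
cv2.imwrite('pics/s6.png',cv2.resize(i[80:300,140:420],(764,600)))
```

```text
now [0.512  0.2619 0.144 ] 101.0 q [ 0.35  0.45 -0.16  0.97  0.    0.15] F [-9.5 -2.  -2.2] w 0.049 17.65
```

View pics/s6.png

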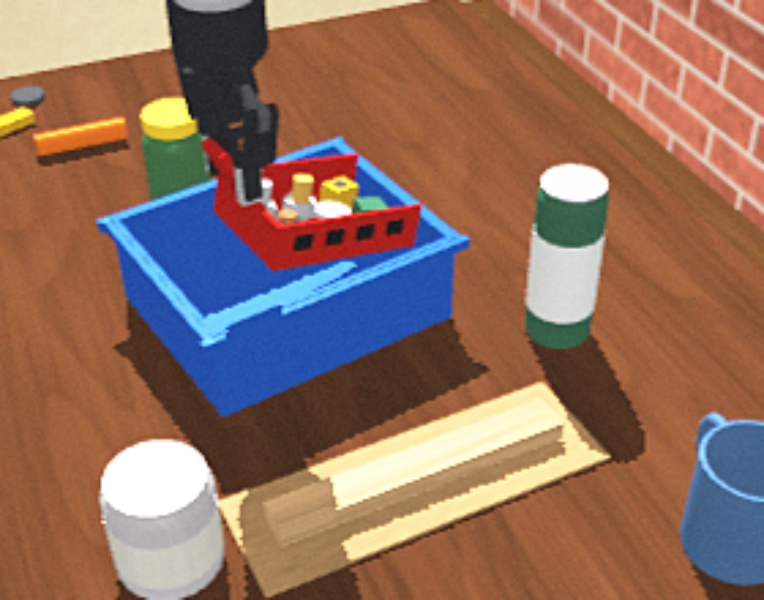

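The crop shows the tray pivoted about 11° in the fingers, with the parts still inside. To keep the parts well below the rim, I'll back off, lower the mouth near the tub floor, and continue the arc there.

{"method": "play_rows", "body": {"plan": [[[0.008,0,0],0,255],[[0.012,0,0.015],0,255],[[0.012,0,0.03],0,255],[[0.012,0,0.04],0,255],[[0.006,0,0.04],0,255]]}}

```text
clock: 18.32
ee_pos: [0.5069, 0.261, 0.1025]
tcp_rot: [0.3, -3.126, 0.001]
contact_force: [0.7, 0.2, -4.7]
width: 0.0491
gripper_force: 63.9
```

{"method": "play_rows", "body": {"plan": [[[-0.004,0,0],0,255],[[-0.008,0,-0.004],0,255],[[-0.013,0,-0.012],0,255],[[-0.019,0,-0.02],0,255],[[-0.025,0,-0.027],0,255]]}}

```text
clock: 18.95
ee_pos: [0.5309, 0.2657, 0.1307]
tcp_rot: [0.3, -3.125, 0.0]
contact_force: [-7.2, -0.7, -2.6]
width: 0.0492
gripper_force: 62.7
```

{"method": "play_rows", "body": {"plan": [[[-0.01,0,-0.012],0,255],[[-0.022,0,-0.022],0,255],[[-0.036,0,-0.032],0,255],[[-0.05,0,-0.04],0,255],[[-0.064,0,-0.046],0,255]]}}

```text
clock: 19.58
ee_pos: [0.595, 0.2781, 0.177]
tcp_rot: [0.3, -3.127, -0.0]
contact_force: [-2.6, 0.2, -3.8]
width: 0.0485
gripper_force: 62.4
```

{"method": "play_rows", "body": {"plan": [[[-0.01,0,-0.005],0,255],[[-0.02,0,-0.008],0,255],[[-0.02,0,-0.008],0,255]]}}

```text
clock: 19.95
ee_pos: [0.6151, 0.2819, 0.1847]
tcp_rot: [-0.299, 3.127, 0.0]
contact_force: [-1.8, -0.8, -3.2]
width: 0.0491
gripper_force: 62.6
```

Run:
```python
from fit import *
plan([])
i=eyes.read_camera('side')
cv2.imwrite('pics/s7.png',cv2.resize(i[80:300,140:420],(764,600)))
```

```text
now [0.6151 0.2819 0.1847] 100.9 q [ 0.32  0.61  0.23  1.19 -0.    0.13] F [-1.8 -0.8 -3.2] w 0.0491 19.95
```

View pics/s7.png

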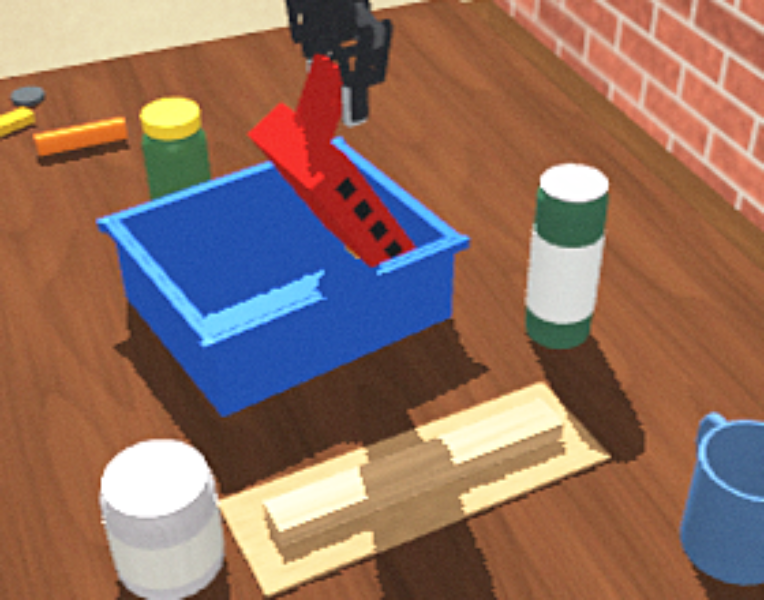

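The tray is tipped about 55–60°, with its mouth inside the tub at (390,260) and its rear at (270,130). Next: ease it back and up so the parts drop out, then check.

{"method": "play_rows", "body": {"plan": [[[0.01,0,-0.005],0,255],[[0.03,0,-0.015],0,255],[[0.055,0,-0.03],0,255],[[0.08,0,-0.04],0,255],[[0.08,0,-0.065],0,255]]}}

```text
clock: 20.62
ee_pos: [0.5333, 0.2663, 0.2501]
tcp_rot: [0.301, -3.126, 0.0]
contact_force: [0.5, 0.7, -2.1]
width: 0.0487
gripper_force: 63.4
```

{"method": "play_rows", "body": {"plan": [[[0,0,-0.03],0,255],[[0,0,0.01],0,255],[[0,0,-0.04],0,255],[[0,0,-0.1],0,255],[[0,0,-0.1],0,255]]}}

```text
clock: 21.25
ee_pos: [0.5373, 0.2673, 0.3552]
tcp_rot: [-0.299, 3.117, 0.004]
contact_force: [0.6, 1.0, -3.0]
width: 0.0487
gripper_force: 63.5
```

Run:
```python
from fit import *
plan([])
eyes.read_camera('top');eyes.read_camera('side')
def T(p):
    d=np.array(p[:2])-[.5538,.2698];c,s=np.cos(.19),np.sin(.19);return np.round([c*d[0]+s*d[1],-s*d[0]+c*d[1]],3)
for n in('bolt_a_mid','hub_a_mid','block_a_mid'):
  for c in('top','side'):
    for q in eyes.cut_out(c,n): print(n,c,q['conf'],np.round(q['rect']),T(ray(c,*q['rect'][:2],.025)))
for c in('top','side'):
  q=eyes.cut_out(c,'tray_mid');print(c,[(k['conf'],np.round(k['rect'])) for k in q[:1]])
```

```text
now [0.5373 0.2673 0.3552] 101.0 q [ 0.34  0.41  0.34  1.49 -0.    0.15] F [ 0.6  1.  -3. ] w 0.0487 21.25
bolt_a_mid top 0.19 [189. 208.  52.  52.] [0.029 0.036]
bolt_a_mid side 0.7 [236. 170.  12.  10.] [0.011 0.068]
hub_a_mid side 0.43 [272. 179.   5.   7.] [ 0.069 -0.02 ]
block_a_mid side 0.15 [264. 172.  11.  15.] [0.069 0.018]
top [(0.63, array([189., 206.,  54.,  52.]))]
side [(0.97, array([230.,  81.,  75.,  99.]))]
```

The wrist load is back to about 2.1 N, which matches the empty tray, and the networks see parts only inside the tub. I'll carry the tray back to the mat.

Run:
```python
from fit import *
plan([([.57,.05,.30],82),([.61,-.261,.25],63.7)],L=.29)
```

```text
now [0.5357 0.2665 0.3487] 101.0 q [ 0.34  0.41  0.33  1.49 -0.    0.15] F [-0.3 -0.5 -2.1] w 0.049 21.75
[0.0074, -0.2191, 0.0487] 0.331 -> [0.57 0.05 0.3 ] 82.0
[-0.0414, -0.1512, 0.025] 0.16 -> [ 0.59  -0.106  0.275] 72.8
[-0.065, -0.1427, 0.025] 0.16 -> [ 0.61  -0.261  0.25 ] 63.7
```

{"method": "play_rows", "body": {"plan": [[[0.001,-0.03,0.005],0.05,255],[[0.003,-0.075,0.015],0.12,255],[[0.005,-0.125,0.028],0.2,255],[[0.006,-0.175,0.04],0.27,255],[[0.007,-0.219,0.049],0.331,255]]}}

```text
clock: 22.38
ee_pos: [0.5705, 0.0485, 0.2996]
tcp_rot: [-0.223, -3.133, 0.0]
contact_force: [0.5, 0.1, -2.7]
width: 0.0486
gripper_force: 63.5
```

{"method": "play_rows", "body": {"plan": [[[-0.01,-0.038,0.006],0.04,255],[[-0.02,-0.076,0.012],0.08,255],[[-0.03,-0.11,0.018],0.12,255],[[-0.038,-0.137,0.023],0.15,255],[[-0.041,-0.151,0.025],0.16,255]]}}

```text
clock: 23.0
ee_pos: [0.59, -0.1062, 0.2747]
tcp_rot: [-0.472, -3.105, -0.0]
contact_force: [0.5, 0.4, -2.4]
width: 0.0491
gripper_force: 63.5
```

{"method": "play_rows", "body": {"plan": [[[-0.014,-0.03,0.005],0.04,255],[[-0.03,-0.065,0.011],0.08,255],[[-0.046,-0.1,0.018],0.12,255],[[-0.058,-0.127,0.023],0.15,255],[[-0.065,-0.143,0.025],0.16,255]]}}

```text
clock: 23.62
ee_pos: [0.6099, -0.2615, 0.2498]
tcp_rot: [-0.716, -3.058, -0.001]
contact_force: [0.1, 0.7, -1.9]
width: 0.0488
gripper_force: 63.5
```

Run:
```python
from fit import *
plan([([.61,-.261,.17],63.7)])
i=eyes.read_camera('side')
cv2.imwrite('pics/s8.png',cv2.resize(i[150:420,210:500],(644,600)))
```

```text
now [ 0.6099 -0.2615  0.2498] 63.6 q [-0.52  0.56  0.32  1.32  0.   -0.05] F [ 0.1  0.7 -1.9] w 0.0488 23.625
[0.0002, 0.0005, 0.0798] -0.001 -> [ 0.61  -0.261  0.17 ] 63.7
```

View pics/s8.png

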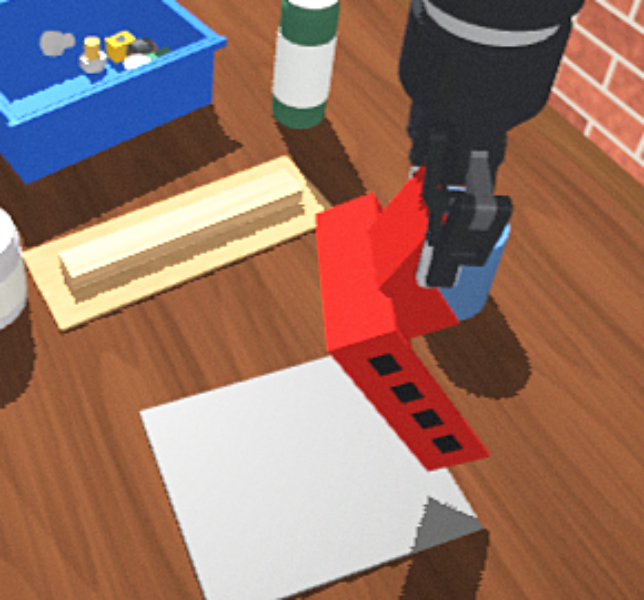

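The crop shows the tub holding all six parts (top left), the batten on the card, and the empty tray tipped above the mat with its mouth at (460,460). I'll lower it until the mouth touches, then reverse the arc.

{"method": "play_rows", "body": {"plan": [[[0,0,0.02],0,255],[[0,0,0.05],0,255],[[0,0,0.073],0,255],[[0,0,0.082],0,255]]}}

```text
clock: 24.18
ee_pos: [0.6096, -0.2593, 0.1673]
tcp_rot: [-0.713, -3.058, -0.001]
contact_force: [0.1, 0.6, -2.1]
width: 0.0489
gripper_force: 63.5
```

{"method": "play_rows", "body": {"plan": [[[0,0,0.006],0,255],[[0,0,0.01],0,255]]}}

```text
clock: 24.42
ee_pos: [0.6106, -0.2607, 0.1593]
tcp_rot: [0.715, 3.058, -0.0]
contact_force: [-3.4, 2.9, 25.9]
width: 0.0489
gripper_force: 64.9
```

{"method": "play_rows", "body": {"plan": [[[0.008,0,0],0,255],[[0.016,0,0.002],0,255],[[0.026,0,0.005],0,255],[[0.037,0,0.009],0,255]]}}

```text
clock: 24.92
ee_pos: [0.5779, -0.2449, 0.1519]
tcp_rot: [0.715, 3.054, -0.002]
contact_force: [-2.4, 1.5, 15.6]
width: 0.049
gripper_force: 62.7
```

```bash
cat >> fit.py <<'E'
def tilt(gofs=(0,0)):
    o=get_obs();R=Ro.from_rotvec(o['tcp_rot']).as_matrix();f=-R[:,0];yaw=np.arctan2(f[1],f[0])
    gp=np.array(o['ee_pos'])+[0,0,.023]
    ms={}
    for c in('top','side'):
        eyes.read_camera(c);m=mask(c,'tray_mid')
        if m is not None: ms[c]=m
    for th in range(-5,75,5):
        t=np.radians(th);Q=Ro.from_euler('z',yaw).as_matrix()@Ro.from_euler('y',t).as_matrix();out=[]
        for c,m in ms.items():
            s=np.zeros((420,560),np.uint8)
            for P in PARTS['tray'][:4]+[hd]:
                q=np.array([proj(c,Q@(v-g)+gp) for v in P]);cv2.fillConvexPoly(s,cv2.convexHull((q*16).astype(np.int32)),1,8,4)
            s=s>0;out.append(round(float((s&m).sum()/(s|m).sum()),3))
        print(th,out)
E
python3 -c "
from fit import *
tilt()"
```

```text
-5 [0.039, 0.055]
0 [0.038, 0.067]
5 [0.062, 0.081]
10 [0.102, 0.097]
15 [0.143, 0.124]
20 [0.189, 0.162]
25 [0.247, 0.212]
30 [0.309, 0.276]
35 [0.396, 0.359]
40 [0.509, 0.464]
45 [0.628, 0.593]
50 [0.746, 0.741]
55 [0.782, 0.686]
60 [0.748, 0.554]
65 [0.679, 0.437]
70 [0.605, 0.364]
```

{"method": "play_rows", "body": {"plan": [[[0.012,0,0.006],0,255],[[0.024,0,0.012],0,255],[[0.036,0,0.018],0,255],[[0.048,0,0.024],0,255],[[0.06,0,0.031],0,255]]}}

```text
clock: 25.75
ee_pos: [0.5236, -0.2179, 0.1193]
tcp_rot: [0.715, 3.056, -0.001]
contact_force: [2.4, -0.1, 2.7]
width: 0.0488
gripper_force: 61.5
```

```bash
python3 -c "
from fit import *
tilt()
plan([])"
```

```text
-5 [0.107, 0.278]
0 [0.118, 0.311]
5 [0.135, 0.35]
10 [0.186, 0.406]
15 [0.243, 0.476]
20 [0.321, 0.562]
25 [0.41, 0.686]
30 [0.512, 0.782]
35 [0.508, 0.693]
40 [0.443, 0.56]
45 [0.429, 0.434]
50 [0.404, 0.336]
55 [0.371, 0.259]
60 [0.318, 0.197]
65 [0.287, 0.144]
70 [0.259, 0.103]
now [ 0.5228 -0.2174  0.1189] 63.7 q [-0.52  0.45 -0.22  0.9   0.   -0.06] F [-3.1  2.2  4.6] w 0.0484 25.95
```

{"method": "play_rows", "body": {"plan": [[[0.013,0,0.011],0,255],[[0.025,0,0.022],0,255],[[0.035,0,0.034],0,255],[[0.044,0,0.046],0,255],[[0.05,0,0.054],0,255]]}}

```text
clock: 26.58
ee_pos: [0.4789, -0.196, 0.0643]
tcp_rot: [0.716, 3.058, -0.001]
contact_force: [0.9, -0.9, 0.6]
width: 0.0481
gripper_force: 62.3
```

{"method": "play_rows", "body": {"plan": [[[0.003,0,0.005],0,255],[[0.005,0,0.01],0,255]]}}

```text
clock: 26.82
ee_pos: [0.4746, -0.1938, 0.0559]
tcp_rot: [0.715, 3.057, -0.001]
contact_force: [-14.4, 5.7, 72.7]
width: 0.0485
gripper_force: 70.4
```

```bash
python3 -c "
from fit import *
tilt()
plan([([.478,-.196,.054],63.7)])"
```

```text
-5 [0.464, 0.714]
0 [0.504, 0.796]
5 [0.551, 0.811]
10 [0.509, 0.733]
15 [0.45, 0.634]
20 [0.386, 0.541]
25 [0.308, 0.462]
30 [0.234, 0.39]
35 [0.171, 0.334]
40 [0.121, 0.278]
45 [0.08, 0.223]
50 [0.065, 0.175]
55 [0.053, 0.129]
60 [0.045, 0.088]
65 [0.044, 0.048]
70 [0.044, 0.032]
now [ 0.4747 -0.1939  0.0561] 63.7 q [-0.53  0.44 -0.45  0.68 -0.   -0.07] F [-5.4  1.1 24. ] w 0.0487 27.025
[-0.0039, -0.0005, 0.0021] -0.0 -> [ 0.478 -0.196  0.054] 63.7
```

Level and pressed onto the mat. Releasing.

{"method": "play_rows", "body": {"plan": [[[0,0,-0.002],0,255],[[0,0,-0.002],0,0],[[0,0,-0.002],0,0],[[0,0,-0.002],0,0],[[0,0,-0.002],0,0]]}}

```text
clock: 27.65
ee_pos: [0.4737, -0.1932, 0.0561]
tcp_rot: [-0.716, -3.058, -0.0]
contact_force: [-0.4, 0.3, 0.3]
width: 0.0853
gripper_force: 0.0
```

{"method": "play_rows", "body": {"plan": [[[0,0,-0.03],0,0],[[0,0,-0.08],0,0],[[0.05,0,-0.12],0,0],[[0.1,0,-0.15],0,0],[[0.12,0,-0.16],0,0]]}}

```text
clock: 28.28
ee_pos: [0.3648, -0.1392, 0.2178]
tcp_rot: [0.715, 3.057, -0.001]
contact_force: [0.8, 0.5, 0.8]
width: 0.0856
gripper_force: 0.0
```

Run:
```python
from fit import *
plan([])
eyes.read_camera('top');eyes.read_camera('side')
def ms(l): return {c:m for c in('top','side') if (m:=mask(c,l)) is not None}
mt=ms('tray_mid');x,f=fit('tray',mt,[.56,-.237,-.46],.004);print('tray',x,f,list(mt))
for c,m in mt.items():
    s=sil(c,PARTS['tray'],x,.004);print(c,(s&m).sum()/(s|m).sum())
print('mat',fit('mat',{'top':mask('top','mat')},[.56,-.235,.0],0,{'top':mt['top']}))
for n,z in dict(jar_mid=.055,tin_mid=.045,spray_mid=.08,mug_mid=.045).items():
    r=eyes.cut_out('top',n);print(n,np.round(ray('top',*r[0]['rect'][:2],z),3) if r else 0)
for n in('bolt_a_mid','hub_a_mid','block_a_mid'):
    for q in eyes.cut_out('top',n):
        d=ray('top',*q['rect'][:2],.025)[:2]-np.array([.5538,.2698]);c,s=np.cos(.19),np.sin(.19);print(n,q['conf'],np.round([c*d[0]+s*d[1],-s*d[0]+c*d[1]],3))
```

```text
now [ 0.3648 -0.1392  0.2178] 63.7 q [-0.55  0.04 -0.5   1.03 -0.   -0.09] F [0.8 0.5 0.8] w 0.0856 28.275
tray [ 0.55014249 -0.22973336 -0.46666429] 0.051898001078538425 ['top', 'side']
top 0.9382174206617151
side 0.957986577181208
mat (array([ 0.56081189, -0.24167399, -0.07281353]), np.float64(0.08757062146892658))
jar_mid [0.499 0.478 0.055]
tin_mid 0
spray_mid [0.782 0.135 0.08 ]
mug_mid [ 0.771 -0.123  0.045]
bolt_a_mid 0.62 [0.011 0.074]
hub_a_mid 0.43 [ 0.063 -0.028]
hub_a_mid 0.18 [-0.224 -0.22 ]
block_a_mid 0.55 [ 0.097 -0.027]
block_a_mid 0.4 [-0.223 -0.222]
```

```bash
python3 -c "
from h import *
print(order.finish_job())"
```

```text
the job is handed in; nothing more can be done
None
```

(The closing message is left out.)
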